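Stow a taper adapter in its stay-lidded case

TASK

Open the aluminium case by the bar on its lid, raising the lid as far as it goes so that the folding stay locks and holds it up, then move the long-stemmed taper adapter from its ring stand into the empty cup in the case, cone down and fully home. To close, take the stay by the knob at its knee, lift it so that the lid rises a touch and the knee breaks upwards, fold it well over towards the front, and let the lid sink gently until it is fully shut. Leave everything else on the bench, and the short adapter in the case, where it is.

Things in the scene. Friction and masses are not known exactly. Their poses are not given: they have to be found in the camera images.
- case: open aluminium case 300 mm wide (its y), 200 mm deep (its x), 95 mm high to the rim, walls 4 mm, fixed to the bench. Origin under the centre of its floor; its x axis points from the front (bar side) to the hinge side, y along the hinge, z up. The stay is inside, by the -y end wall
- lid (a joint): lid angle about the hinge line, rad: 0 fully shut, 1.434 resting on the locked stay, 1.463 the highest, with the stay drawn straight. The lid is 200 x 300 x 26 mm and weighs about 0.7 kg; its hinges are damped, so an unsupported lid sinks shut by itself in 2.5 to 4 s
- lid_hinge (a point): middle of the lid's hinge line, at the height of the case's rim; its axes are those of the case
- lid_bar (a point): middle of the straight round pull bar of the lid: 12 mm thick, 120 mm long, parallel to the hinge, 242 mm from the hinge line and, with the lid shut, 12 mm above rim height and 42 mm in front of the case's front face; the gap behind it is free. The bar turns with the lid, and can turn between two fingers that pinch it
- knee (a joint): angle of the knee of the folding stay, rad: 0 folded as when the lid is shut, 2.807 straight, 3.127 locked (sagged past straight, against its stop). A weak spring and gravity draw it towards locked. When the lid is raised to its highest the knee drops past straight by itself; when the lid is then let down it rests on the locked stay
- knee_knob (a point): middle of the black round knob on the stay's knee: 14 mm thick, 34 mm long, parallel to the hinge, reaching from the stay's bars into the case (the bars lie 25 mm from this point, on its -y side in the case frame). It swings on a circle of 65 mm about stay_pivot. To unlock, carry it up and over towards the case's front: a few N, and the lid rises about 2 degrees on the way
- stay_pivot (a point): axis of the stay's lower pivot, level with the knob's middle: 110 mm in front of the hinge line, 12 mm below the rim. Angle of the knob seen from here (0 = towards the case's front, 90 = up): 13 degrees lid shut, 138 stay straight, 148 locked. Let go above 115 it drops back into lock; at 100 the lid stands at 69 degrees, and let go there or lower it sinks shut by itself
- adapter_stem (a point): middle of the upright plain stem of the loose steel taper adapter, where it is gripped; z axis up along the stem. Stem 22 mm thick, 44 mm long; under it a flange 46 mm across and 8 mm thick (its top 22 mm below this point), under that a cone 30 mm long, 34 to 18 mm thick. 0.25 kg. Starts cone down in the ring stand
- stand: loose aluminium ring stand, 60 mm across, 40 mm high, 39 mm bore, 0.45 kg; holds the adapter by its flange. Origin under its centre
- cup_mouth (a point): centre of the mouth of the empty tapered cup in the case, 40 mm above the case's underside (55 mm below the rim); its axes are those of the case. The cup is 46 mm across the rim, about 1 mm wider than the cone; seated, the adapter's flange rests flat on this rim and the middle of its stem is 30 mm above this point
- stub: short-stemmed adapter (stem 30 mm thick, 20 mm long) standing in the case's other cup, 95 mm from the empty one; to be left alone
- battery: black battery pack 75 x 50 x 45 mm; bystander
- tray: small open parts tray 85 x 65 x 25 mm; bystander
- driver: screwdriver 170 mm long; bystander
- spanner: spanner 150 mm long; bystander
- tape: roll of tape 90 mm across, 19 mm high; bystander
- mouse: computer mouse 105 x 60 x 32 mm; bystander
Not all that is in view belongs to the job. What is shaped like the part that bears adapter_stem but yellow is not meant.

How it is judged (in metres and radians):
On the way, in this order (a step that is already met when the one before it is completed fails the run):
1. the lid has been raised and the stay is locked, knee past straight (value of joint knee above 3 rad and value of joint lid above 1.38 rad), for 0.2 s.
2. the adapter stands fully home in the empty cup while the stay is locked (all of step 1 and horizontal distance between adapter_stem and cup_mouth below 0.004 m and z of adapter_stem in the frame of cup_mouth between 0.026 and 0.033 m and angle between adapter_stem's own z axis and vertical below 0.08 rad), for 0.2 s.
3. the knee has been broken back past straight and folds (value of joint knee below 2.6 rad), for 0.1 s.
At the end, for the whole second after the job is handed in: The lid is fully shut (within 0.03 rad) and still, the stay folded inside (knee under 0.2 rad); the long-stemmed adapter stands upright in its cup, within 4 mm of its axis and with the flange on the rim to 3 mm (horizontal distance between adapter_stem and cup_mouth below 0.004 m and z of adapter_stem in the frame of cup_mouth between 0.026 and 0.033 m and angle between adapter_stem's own z axis and vertical below 0.08 rad and value of joint lid below 0.03 rad and velocity of joint lid between -0.05 and 0.05 rad/s and value of joint knee below 0.2 rad); the robot touches nothing.
It fails at once if a bystander or the short adapter is moved by more than 30 mm (distance of any of stub, battery, tray, driver, spanner, tape, mouse from where it was at the start of the episode above 0.03 m).
It fails at once if the ring stand is carried off by more than 60 mm (distance of stand from where it was at the start of the episode above 0.06 m).
It fails at once if the adapter is tipped over (more than 0.8 rad) (angle between adapter_stem's own z axis and vertical above 0.8 rad).
It fails at once if the lid is slammed (faster than 2 rad/s) (velocity of joint lid below -2 rad/s).
It also fails if it takes over 69 s, if anything falls off the work surface, if the arm or the gripper's body presses on something with over 40 N, if the wrist force passes 120 N, or if a joint passes its speed limit or range.

ROBOT

A 6-joint arm with a two-finger parallel gripper is mounted at the origin on the work surface. World frame = base frame: x ahead of the robot, y to its left, z up, the work surface at z = 0. Lengths are in mm, angles in rad, forces in N, time in s.
With the tool pointing down it reaches from about 375 to 750 mm from the base axis. Payload 9 kg.
Tool frame: the origin (TCP) lies midway between the tips of the shut fingers; the grasp point (between the pads) lies 19 mm behind it; z points along the fingers, y is the direction in which the jaws open and shut (so a half turn about z gives the same grasp; the last joint's range is limited). The gripper opens to 85 mm and grips with 20 to 120 N. Pads are 22 mm wide; open, the fingers measure 114 mm over their backs; the gripper's body (76 mm by 85 mm) begins 54 mm behind the grasp point. The pads swing forward as they close: fully open they stand 13 mm farther back than shut.
Start: joints at [-1.472, 0.104, 0.097, 1.564, 0, 1.353], TCP at [186.927, -570.171, 231.331] pointing down, gripper open.
Joint ranges: [-2.99, 2.99], [-0.84, 1.86], [-1.1, 1.16], [-1.84, 2.11], [-1.51, 1.56], [-3.14, 3.14]. Speed limits (rad/s): [2.22, 2.22, 2.57, 3.14, 3.14, 3.14].

INTERFACE

Orientations are given as a unit quaternion [x, y, z, w].
In Python, from rig import manip gives the robot as it stands.
- The arm moves only by the shell command python3 -m pendant 'ROWS' [FORCE]. ROWS is JSON, a list that holds one entry, the list of rows, each a list of 7 numbers: the finger opening in mm, from 0 to 85.4, then the shift along the world's x, y, z in mm, then the turn, a rotation vector about the world's x, y, z in rad. In form: [[[claw, dx, dy, dz, wx, wy, wz], ...]]. A call has 1 to 5 rows; each row shifts and turns the commanded pose from where the row before left it; what a row does not reach is not made up. A row lasts 1/8 s, in which the tool goes at most 62.5 mm and 10.7 degrees, less where a joint would pass 70% of its speed; a pose out of reach is approached as far as the arm can. A call is refused whole if a number of a shift passes 62.5 or a number of a turn 0.188, either way. A call with a gripper value outside its range is refused whole. The fingers move at their own pace and stop on an object; FORCE is the grip in N (left out, the last holds). Time passes only in rows, so rows that do not move let the fingers close. It gives the time, the measured TCP pose, the force and the opening at its end, in the units of the state.
- manip.state(): the state, without advancing time (a new reading comes with each control period).
- manip.snapshot(name): name is "scene" or "side" or "wrist"; returns a dict with "img" (384x512x3 uint8, red, green, blue), "z_map" (384x512 float32, mm along the optical axis (not along the pixel's ray), 0 where there is no reading), "fx", "fy", "cx", "cy" (pixels), "position" and "rotation" of the camera in the world; the wrist camera has in their place "hand_eye" (4x4, takes a point from camera to tool coordinates, whose origin is the TCP and whose axes are the flange's). Camera axes: x right, y down, z forward; pixel columns grow to the right and rows downward; lengths in mm; the calibration is good to about 2 mm. The wrist camera is an equidistant fisheye: a pixel r from the principal point sees the ray r / f radians off the axis. A picture is of the moment at which its call begins: read the wrist's pose just before it.
- manip.finish_job(): hands the job in, once; it reports no verdict.
The state is a dict: "t": time; "joints": joint angles; "qd": joint speeds; "tau": joint torques, N m; "eef_pos": TCP position; "tcp_rot": TCP orientation; "contact_force": force on the tool from outside, world axes, zero at the start; "moment": the same for the moment, N m; "gripper_width": finger opening in mm.
Only numpy, scipy, OpenCV 4.12 (cv2) and the standard library are available. Lean on these libraries where they do the work, as an engineer would, in place of code of your own. Each camera call takes 0.05 s, during which the arm holds its last target.

## Working session

There is one attempt and no reset: what is moved stays moved. The work goes in short steps, Python scripts to look and compute and a shell command to move; the robot and the scene stay as the last step left them, time stands still between calls to the robot, and variables do not carry over. Pictures are saved under pics/ and viewed, and the job is handed in when it is done.

```bash
ls; mkdir -p pics; python3 - <<'E'
from rig import manip
import cv2,pickle
print(manip.state())
for n in ["scene","side","wrist"]:
    s=manip.snapshot(n); pickle.dump(s,open(f"/tmp/{n}0.pkl","wb"))
    cv2.imwrite(f"pics/{n}0.png",cv2.cvtColor(s["img"],cv2.COLOR_RGB2BGR))
    print(n,{k:v for k,v in s.items() if k not in("img","z_map")})
E
```

```text
pics
{'t': 0.0, 'joints': array([-1.47170370e+00,  1.04700089e-01,  9.64540141e-02,  1.56387760e+00,
       -3.75721103e-05,  1.35308285e+00]), 'qd': array([-0.00120764,  0.00040182,  0.00025121, -0.0002725 ,  0.00012063,
       -0.00028551]), 'tau': array([-1.96352084e-04, -5.56931233e+01,  5.03651083e+01,  1.67610543e-02,
       -4.27408413e-04, -7.06666512e-07]), 'eef_pos': array([ 186.87662317, -569.80651714,  230.51345722]), 'tcp_rot': array([ 9.87480228e-01,  1.57741432e-01,  2.05868279e-05, -6.63622861e-04]), 'contact_force': array([-0.31240038, -0.30159854, -0.23943434]), 'moment': array([0.00829643, 0.00301738, 0.0195405 ]), 'gripper_width': 85.88637891310178}
scene {'fx': 394.91702553021815, 'fy': 394.91702553021815, 'cx': 254.25934622534723, 'cy': 192.08272903795375, 'position': array([1168.27537971, -226.00727396, 1163.5945826 ]), 'rotation': array([ 0.78012866,  0.55855331, -0.16077522, -0.23144935])}
side {'fx': 467.2055782667522, 'fy': 467.2055782667522, 'cx': 254.33569786868853, 'cy': 185.2636263097237, 'position': array([  273.76761441, -1059.53132192,  1052.63560051]), 'rotation': array([ 0.90059576, -0.1212911 ,  0.04461829, -0.41499994])}
wrist {'fx': 297.3186396354542, 'fy': 297.3186396354542, 'cx': 256.76813296551074, 'cy': 194.46818517150302, 'hand_eye': array([[-6.27736262e-04, -9.55655855e-01, -2.94485130e-01,
         7.52368936e+01],
       [ 9.99999776e-01, -5.30896286e-04, -4.08787961e-04,
        -3.44548360e-01],
       [ 2.34319547e-04, -2.94485321e-01,  9.55655974e-01,
        -1.42108845e+02],
       [ 0.00000000e+00,  0.00000000e+00,  0.00000000e+00,
         1.00000000e+00]])}
```

View pics/scene0.png

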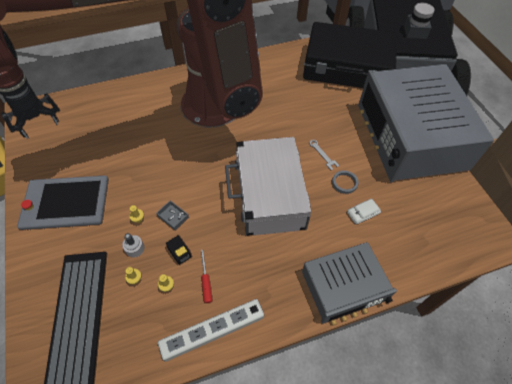

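View pics/side0.png

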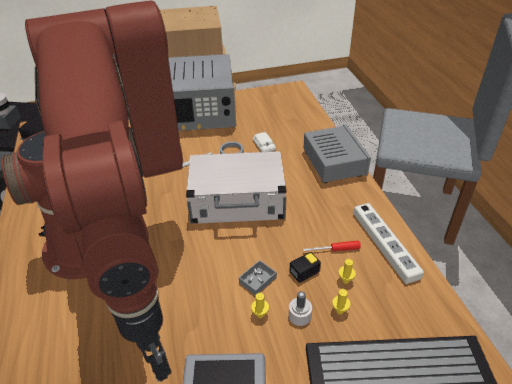

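View pics/wrist0.png

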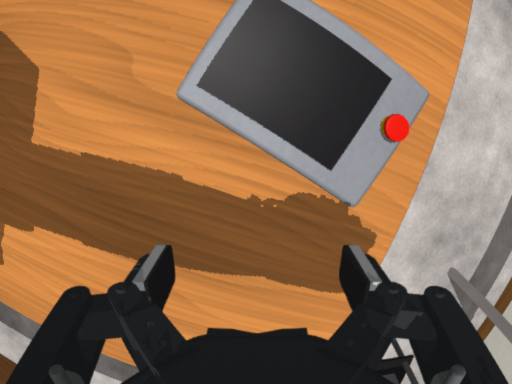

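Scene view: case at (272,185) with its bar on the left (232,180). The steel adapter stands in its ring stand at (132,243), which is (300,310) in the side view. The yellow look-alikes at (136,214), (132,275) and (165,283) are not meant. Next I'll measure the points.

```bash
cat > h.py <<'E'
import numpy as np,cv2,pickle
from scipy.spatial.transform import Rotation as R
def load(n): return pickle.load(open(f"/tmp/{n}.pkl","rb"))
def cloud(s):
    z=s["z_map"]; v,u=np.mgrid[:z.shape[0],:z.shape[1]]
    p=np.stack([(u-s["cx"])/s["fx"]*z,(v-s["cy"])/s["fy"]*z,z],-1)
    return p@R.from_quat(s["rotation"]).as_matrix().T+s["position"]
def ray(s,u,v):
    d=np.array([(u-s["cx"])/s["fx"],(v-s["cy"])/s["fy"],1.])
    return s["position"],R.from_quat(s["rotation"]).as_matrix()@d
def onplane(s,u,v,h):
    o,d=ray(s,u,v); return o+d*(h-o[2])/d[2]
def proj(s,P):
    c=(np.atleast_2d(P)-s["position"])@R.from_quat(s["rotation"]).as_matrix()
    return np.c_[c[:,0]/c[:,2]*s["fx"]+s["cx"],c[:,1]/c[:,2]*s["fy"]+s["cy"]]
E
python3 - <<'E'
from h import *
S=load("scene0");D=load("side0")
for n,s,px in (("scene",S,[(272,180),(255,175),(290,195),(132,243),(128,238),(232,180)]),("side",D,[(236,175),(200,175),(270,175),(300,299),(301,310),(236,204)])):
    c=cloud(s)
    for u,v in px: print(n,u,v,c[v,u].round(0))
for n,s,(x0,y0,x1,y1) in (("s",S,(215,120,325,245)),("d",D,(175,140,300,235)),("sa",S,(85,190,205,310)),("da",D,(225,235,375,340))):
    im=cv2.cvtColor(s["img"][y0:y1,x0:x1],cv2.COLOR_RGB2BGR); cv2.imwrite(f"pics/c_{n}.png",cv2.resize(im,None,fx=5,fy=5,interpolation=cv2.INTER_CUBIC)) 
# lid top: points with z 115..128
for n,s in (("scene",S),("side",D)):
    c=cloud(s); m=(c[...,0]>400)&(c[...,0]<900)&(c[...,1]>-300)&(c[...,1]<350)&(s["z_map"]>0)
    m&=(c[...,2]>100)&(c[...,2]<135)
    m=m.astype(np.uint8); k,l,st,ce=cv2.connectedComponentsWithStats(m)
    for i in range(1,k):
        if st[i,4]>300:
            P=c[l==i]; r=cv2.minAreaRect(P[:,:2].astype(np.float32)); print(n,st[i],np.median(P[:,2]),r)
E
```

```text
scene 272 180 [509.  69. 116.]
scene 255 175 [475.  23. 119.]
scene 290 195 [583. 101. 121.]
scene 132 243 [ 554. -403.   58.]
scene 128 238 [ 554. -406.   94.]
scene 232 180 [390. -34.   1.]
side 236 175 [490.  59. 120.]
side 200 175 [381.  92. 119.]
side 270 175 [591.  23. 125.]
side 300 299 [ 540. -416.   88.]
side 301 310 [ 542. -422.   50.]
side 236 204 [462. -62. 111.]
scene [ 225  146   86   76 4402] 120.1469547352716 ((506.77545166015625, 48.04266357421875), (252.70285034179688, 264.9499816894531), 78.21441650390625)
side [ 201  152   86   57 3647] 120.55261053777076 ((506.105712890625, 46.47052764892578), (256.3244323730469, 263.11187744140625), 78.59186553955078)
```

```bash
ls -la pics; python3 - <<'E'
import cv2,numpy as np
ims=[cv2.imread(f"pics/c_{n}.png") for n in("s","d","sa","da")]
for n,i in zip("abcd",ims): print(i.shape)
a=np.zeros((600,800,3),np.uint8)
for k,i in enumerate(ims):
    i=cv2.resize(i,None,fx=min(400/i.shape[1],300/i.shape[0]),fy=min(400/i.shape[1],300/i.shape[0]))
    y,x=(k//2)*300,(k%2)*400; a[y:y+i.shape[0],x:x+i.shape[1]]=i
cv2.imwrite("pics/crops.png",a)
E
```

```text
total 1984
drwxr-xr-x 2 agent agent   4096 Dec  6 18:28 .
drwxr-xr-x 3 agent agent   4096 Dec  6 18:28 ..
-rw-r--r-- 1 agent agent 259746 Dec  6 18:28 c_d.png
-rw-r--r-- 1 agent agent 385914 Dec  6 18:28 c_da.png
-rw-r--r-- 1 agent agent 238435 Dec  6 18:28 c_s.png
-rw-r--r-- 1 agent agent 295083 Dec  6 18:28 c_sa.png
-rw-r--r-- 1 agent agent 258128 Dec  6 18:28 scene0.png
-rw-r--r-- 1 agent agent 320383 Dec  6 18:28 side0.png
-rw-r--r-- 1 agent agent 242246 Dec  6 18:28 wrist0.png
(625, 550, 3)
(475, 625, 3)
(600, 600, 3)
(525, 750, 3)
```

View pics/crops.png

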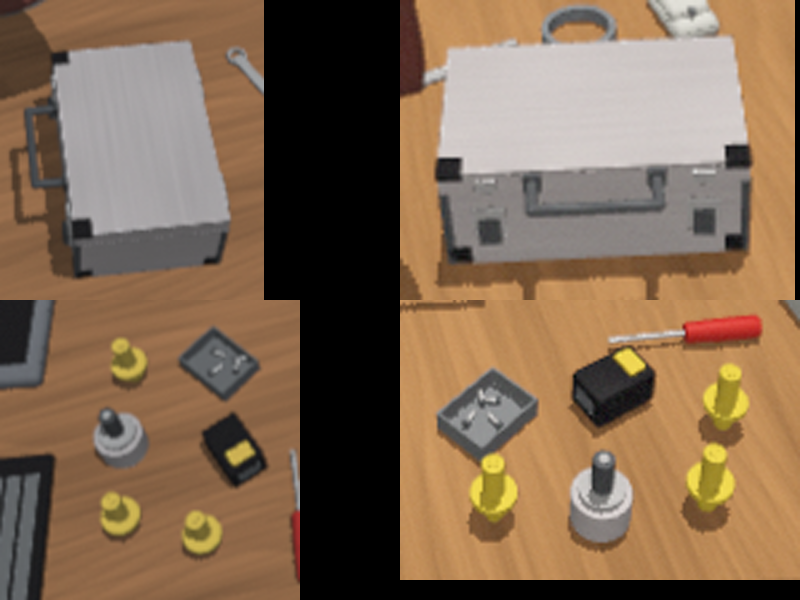

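The enlarged crop confirms it: the grey adapter in the round silver ring stand is the one meant, and the three yellow ones have no stand. The bar is on the -y world side of the case. Fitting the case next.

```bash
python3 - <<'E'
from h import *
S=load("scene0");D=load("side0")
for n,s in (("scene",S),("side",D)):
    c=cloud(s); z=c[...,2]
    m=(c[...,0]>320)&(c[...,0]<720)&(c[...,1]>-150)&(c[...,1]<220)&(s["z_map"]>0)
    hsv=cv2.cvtColor(s["img"],cv2.COLOR_RGB2HSV)
    a=(m&(z>112)&(z<130)).astype(np.uint8)
    k,l,st,ce=cv2.connectedComponentsWithStats(a); i=1+np.argmax(st[1:,4])
    P=c[l==i]; r=cv2.minAreaRect(P[:,:2].astype(np.float32)); print(n,"lid",st[i],np.median(P[:,2]),r,P[:,:2].mean(0))
    # bar: z 98..114 & front
    ang=np.deg2rad(r[2] if r[2]>45 else r[2]+90); ex=np.array([np.cos(ang),np.sin(ang)]); ey=np.array([-ex[1],ex[0]])
    q=(c[...,:2]-np.array(r[0])); u=q@ex; v=q@ey
    b=m&(u<-128)&(u>-165)&(abs(v)<62)&(z>90)&(z<125)
    print("  ex",ex,"bar n",b.sum(),"u",np.median(u[b]),"v",np.percentile(v[b],[1,50,99]),"z",np.median(z[b]),c[b].mean(0))
    # adapter/stand
    for zz in ((80,100),(44,52),(34,44)):
        w=(c[...,0]>490)&(c[...,0]<610)&(c[...,1]<-360)&(c[...,1]>-470)&(z>zz[0])&(z<zz[1])&(hsv[...,1]<90)
        print("  ad",zz,w.sum(),c[w].mean(0).round(1),c[w].min(0).round(0),c[w].max(0).round(0))
E
```

```text
scene lid [ 232  137   79   83 4828] 120.36912952279044 ((488.7215576171875, 62.259239196777344), (223.619873046875, 305.1476745605469), 78.0409927368164) [502.53341554  69.22553419]
  ex [0.20721181 0.9782961 ] bar n 86 u -132.11755218110318 v [-61.30285472  -1.59265346  58.91867357] z 111.5830117374843 [462.88585455 -67.37815738 111.4313002 ]
  ad (80, 100) 51 [ 548.6 -405.6   89.7] [ 536. -417.   80.] [ 557. -396.   96.]
  ad (44, 52) 100 [ 551.4 -405.5   47.5] [ 524. -428.   44.] [ 574. -385.   52.]
  ad (34, 44) 109 [ 557.6 -403.8   39.3] [ 521. -434.   34.] [ 578. -377.   44.]
side lid [ 186  152  101   56 4078] 120.84409919128524 ((486.8523864746094, 51.65552520751953), (253.1168212890625, 302.5110168457031), 78.14496612548828) [488.53119018  60.31498179]
  ex [0.20543618 0.97867051] bar n 5 u -129.07163263982758 v [-47.76976196 -27.63876617  33.88115444] z 109.48082696145968 [469.63339143 -76.366733   109.69162127]
  ad (80, 100) 70 [ 544.8 -409.7   90.4] [ 534. -419.   81.] [ 556. -398.   96.]
  ad (44, 52) 148 [ 543.5 -412.8   48.1] [ 524. -431.   44.] [ 568. -387.   52.]
  ad (34, 44) 152 [ 541.2 -417.5   39.6] [ 517. -438.   34.] [ 576. -378.   44.]
```

```bash
python3 - <<'E'
from h import *
S=load("scene0");D=load("side0")
a=np.deg2rad(78.1); ex=np.array([np.cos(a),np.sin(a)]); ey=np.array([-ex[1],ex[0]])
C0=np.array([492,59.])
for n,s in (("scene",S),("side",D)):
    # intersect all pixels with plane z=121, use colour/depth mask
    c=cloud(s); z=c[...,2]
    q=c[...,:2]-C0; u=q@ex; v=q@ey
    m=(abs(u)<150)&(abs(v)<180)&(abs(z-121)<6)&(s["z_map"]>0)
    ue=[(np.percentile(u[m&(abs(v-t)<10)],1),np.percentile(u[m&(abs(v-t)<10)],99)) for t in range(-130,131,20)]
    ve=[(np.percentile(v[m&(abs(u-t)<10)],1),np.percentile(v[m&(abs(u-t)<10)],99)) for t in range(-80,81,20)]
    print(n,np.round(ue,0).tolist(),np.round(ve,0).tolist())
    mu=np.median(np.mean(ue,1));mv=np.median(np.mean(ve,1)); print(C0+mu*ex+mv*ey, np.median(ue,0),np.median(ve,0))
    b=(u<-118)&(u>-175)&(abs(v)<64)&(z>85)&(z<125)
    ys,xs=np.nonzero(b); o=[onplane(s,x,y,107)[:2]-C0 for x,y in zip(xs,ys)]; o=np.array(o)
    uu=o@ex; vv=o@ey; print(" bar on z=107: n",len(uu),np.percentile(uu,[2,10,25,50,75,90,98]).round(0),np.percentile(vv,[2,50,98]).round(0))
E
```

```text
scene [[-86.0, 112.0], [-84.0, 111.0], [-85.0, 111.0], [-86.0, 111.0], [-95.0, 112.0], [-85.0, 110.0], [-84.0, 112.0], [-85.0, 111.0], [-85.0, 112.0], [-86.0, 112.0], [-88.0, 112.0], [-84.0, 112.0], [-84.0, 112.0], [-85.0, 112.0]] [[-146.0, 149.0], [-145.0, 148.0], [-146.0, 151.0], [-146.0, 148.0], [-145.0, 150.0], [-145.0, 147.0], [-146.0, 149.0], [-146.0, 148.0], [-146.0, 150.0]]
[493.21521736  72.14306577] [-84.87283943 111.92659216] [-145.65819474  148.8443626 ]
 bar on z=107: n 132 [-134. -133. -131. -128. -124. -123. -119.] [-60.   1.  66.]
side [[-88.0, 110.0], [-88.0, 113.0], [-87.0, 113.0], [-91.0, 109.0], [-103.0, 110.0], [-88.0, 113.0], [-90.0, 112.0], [-88.0, 110.0], [-87.0, 111.0], [-131.0, 112.0], [-92.0, 111.0], [-87.0, 109.0], [-88.0, 111.0], [-88.0, 112.0]] [[-144.0, 151.0], [-141.0, 149.0], [-143.0, 151.0], [-144.0, 149.0], [-141.0, 150.0], [-144.0, 150.0], [-143.0, 148.0], [-144.0, 150.0], [-142.0, 149.0]]
[490.98420327  70.53412408] [-88.23949964 110.68072037] [-143.37846417  149.59140403]
 bar on z=107: n 180 [-136. -134. -132. -127. -123. -120. -116.] [-60.   1.  63.]
```

```bash
python3 -m pendant '[[[40,20,45,0,0,0,-0.105],[40,23,45,0,0,0,-0.105],[40,23,45,0,0,0,-0.105],[40,23,45,0,0,0,-0.105],[40,23,45,0,0,0,-0.105]]]' 60; python3 -m pendant '[[[40,25,45,0,0,0,0],[40,25,45,0,0,0,0],[40,26,45,0,0,0,0],[40,26,45,0,0,0,0],[40,26,45,-10,0,0,0]]]'
```

```text
t: 0.78
eef_pos: [299.4, -343.6, 231.1]
tcp_rot: [0.994, -0.106, 0.0, 0.0]
contact_force: [0.7, -0.1, 0.1]
gripper_width: 39.9
t: 1.4
eef_pos: [427.9, -118.8, 221.8]
tcp_rot: [0.995, -0.104, 0.001, 0.0]
contact_force: [-0.2, -0.8, -0.1]
gripper_width: 39.8
```

```bash
python3 -m pendant '[[[34,17,25,-10,0,0,0],[34,18,26,-10,0,0,0],[34,0,0,0,0,0,0]]]'; cat > wr.py <<'E'
from rig import manip
import cv2,sys,pickle
st=manip.state(); s=manip.snapshot("wrist"); s["st"]=st
n=sys.argv[1]; pickle.dump(s,open(f"/tmp/{n}.pkl","wb")); cv2.imwrite(f"pics/{n}.png",cv2.cvtColor(s["img"],cv2.COLOR_RGB2BGR)); print(st["eef_pos"].round(1),st["t"])
E
python3 wr.py wr1
```

```text
t: 1.78
eef_pos: [462.0, -67.4, 200.2]
tcp_rot: [0.995, -0.102, -0.001, -0.0]
contact_force: [-0.1, -0.8, 0.4]
gripper_width: 34.5
[462.  -67.4 200.2] 1.775
```

View pics/wr1.png

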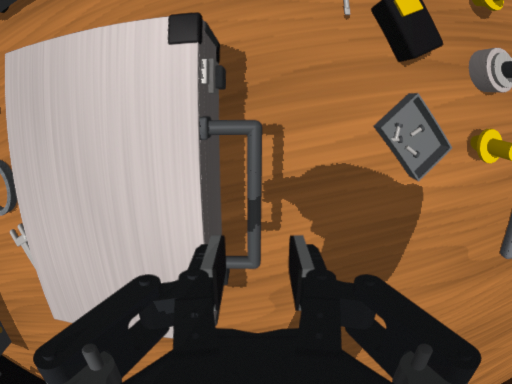

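```bash
cat >> h.py <<'E'
def wray(s,u,v):
    x=u-s["cx"];y=v-s["cy"];r=np.hypot(x,y);t=r/s["fx"]
    d=np.array([np.sin(t)*x/max(r,1e-9),np.sin(t)*y/max(r,1e-9),np.cos(t)])
    H=s["hand_eye"];Rt=R.from_quat(s["st"]["tcp_rot"]).as_matrix()
    return s["st"]["eef_pos"]+Rt@H[:3,3], Rt@H[:3,:3]@d
def wplane(s,u,v,h):
    o,d=wray(s,u,v); return o+d*(h-o[2])/d[2]
E
python3 - <<'E'
from h import *
s=load("wr1")
for u,v in ((254,122),(254,150),(254,192),(254,225),(252,262)): print(u,v,wplane(s,u,v,107).round(1))
for u,v in ((492,70),(489,148)): print(wplane(s,u,v,40).round(1))
E
```

```text
254 122 [523.1 -77.5 107. ]
254 150 [501.1 -72.8 107. ]
254 192 [466.9 -65.6 107. ]
254 225 [438.  -59.5 107. ]
252 262 [402.4 -50.  107. ]
[ 543.8 -385.6   40. ]
[ 444.2 -368.1   40. ]
```

```bash
python3 -m pendant '[[[32,0,2,-37,0,0,0],[32,0,0,-37,0,0,0],[32,0,0,-38,0,0,0],[32,0,0,0,0,0,0],[0,0,0,0,0,0,0]]]' 40; python3 -m pendant '[[[0,0,0,0,0,0,0],[0,0,0,0,0,0,0]]]'; python3 wr.py wr2
```

```text
t: 2.45
eef_pos: [462.4, -67.4, 91.0]
tcp_rot: [0.995, -0.104, 0.001, -0.0]
contact_force: [3.1, 33.7, -2.0]
gripper_width: 15.2
t: 2.7
eef_pos: [462.8, -65.2, 91.0]
tcp_rot: [0.995, -0.103, 0.001, -0.002]
contact_force: [2.9, 14.2, -0.4]
gripper_width: 10.4
[462.8 -65.2  91. ] 2.7
```

View pics/wr2.png

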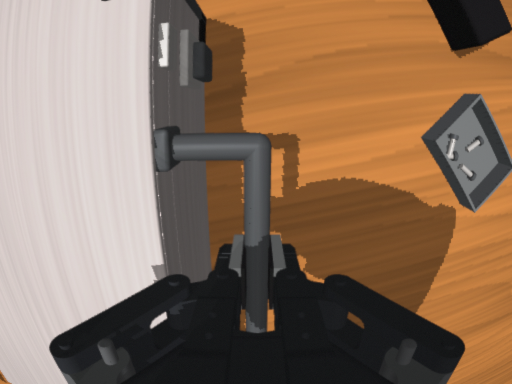

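```bash
python3 - <<'E'
import numpy as np
f=np.deg2rad(2.84);r=242.3
th=np.linspace(0,1.463,21);b=r*(np.cos(f)-np.cos(f+th));z=r*(np.sin(f+th)-np.sin(f))
for i in range(20):
    db=b[i+1]-b[i]; print(i,round(.206*db,1),round(.9785*db,1),round(z[i+1]-z[i],1))
print(b[-1],z[-1])
E
```

```text
0 0.3 1.5 17.7
1 0.6 2.8 17.5
2 0.8 4.0 17.2
3 1.1 5.2 16.9
4 1.3 6.4 16.5
5 1.6 7.6 15.9
6 1.8 8.7 15.3
7 2.1 9.8 14.6
8 2.3 10.8 13.9
9 2.5 11.7 13.0
10 2.7 12.6 12.1
11 2.8 13.5 11.1
12 3.0 14.2 10.1
13 3.1 14.9 9.0
14 3.3 15.5 7.9
15 3.4 16.1 6.7
16 3.5 16.5 5.5
17 3.5 16.8 4.2
18 3.6 17.1 3.0
19 3.6 17.3 1.7
227.90149552131976 229.88409152363917
```

```bash
python3 -m pendant '[[[0,0,2,12,0,0,0],[0,0.5,2,17.5,0,0,0],[0,0.6,3,17.5,0,0,0],[0,0.8,4,17,0,0,0],[0,1,5,17,0,0,0]]]' 50; python3 -m pendant '[[[0,0.5,2.5,8,0,0,0],[0,0,0,0,0,0,0]]]'
```

```text
t: 3.38
eef_pos: [466.2, -48.4, 171.5]
tcp_rot: [0.995, -0.103, 0.002, -0.003]
contact_force: [15.2, 20.4, -17.3]
gripper_width: 10.1
t: 3.62
eef_pos: [466.9, -45.0, 179.3]
tcp_rot: [0.995, -0.103, 0.002, -0.004]
contact_force: [12.6, 21.1, -14.5]
gripper_width: 10.0
```

```bash
python3 -m pendant '[[[0,2,7,8,0,0,0],[0,1.6,7.6,16,0,0,0],[0,1.8,8.7,15,0,0,0],[0,2.1,10,14.5,0,0,0],[0,2.3,11,14,0,0,0]]]'; python3 -m pendant '[[[0,2.5,12,13,0,0,0],[0,0,0,0,0,0,0]]]'
```

```text
t: 4.25
eef_pos: [475.9, -2.8, 246.8]
tcp_rot: [0.995, -0.104, 0.001, -0.002]
contact_force: [11.2, 10.0, -19.9]
gripper_width: 9.8
t: 4.5
eef_pos: [478.6, 9.8, 260.1]
tcp_rot: [0.995, -0.103, 0.001, -0.002]
contact_force: [8.4, 8.6, -15.4]
gripper_width: 9.8
```

```bash
python3 -m pendant '[[[0,2.8,14.5,11,0,0,0],[0,3,14.5,10,0,0,0],[0,3.1,15,9,0,0,0],[0,3.3,15.5,8,0,0,0],[0,3.4,16,6.7,0,0,0]]]'; python3 -m pendant '[[[0,2,9,3,0,0,0],[0,0,0,0,0,0,0]]]'
```

```text
t: 5.12
eef_pos: [487.0, 58.3, 299.5]
tcp_rot: [0.996, -0.084, -0.003, -0.016]
contact_force: [14.4, 23.7, -54.4]
gripper_width: 10.2
t: 5.38
eef_pos: [487.7, 62.4, 302.3]
tcp_rot: [0.997, -0.081, -0.003, -0.018]
contact_force: [8.3, 19.2, -42.9]
gripper_width: 9.5
```

```bash
python3 wr.py wr3; python3 - <<'E'
from rig import manip
import cv2,numpy as np,pickle
o=[]
for n in("scene","side"):
    s=manip.snapshot(n); pickle.dump(s,open(f"/tmp/{n}1.pkl","wb")); o.append(s["img"])
a=o[0][90:270,180:380];b=o[1][90:270,130:330]
cv2.imwrite("pics/two1.png",cv2.cvtColor(cv2.resize(np.hstack([a,b]),None,fx=2,fy=2,interpolation=2),4))
print(manip.state()["joints"].round(3))
E
```

```text
[487.7  62.4 302.3] 5.375
[-0.162 -0.193 -0.062  1.711  0.034  3.141]
```

View pics/wr3.png

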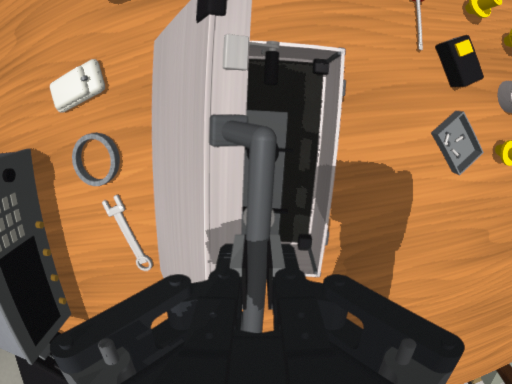

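View pics/two1.png

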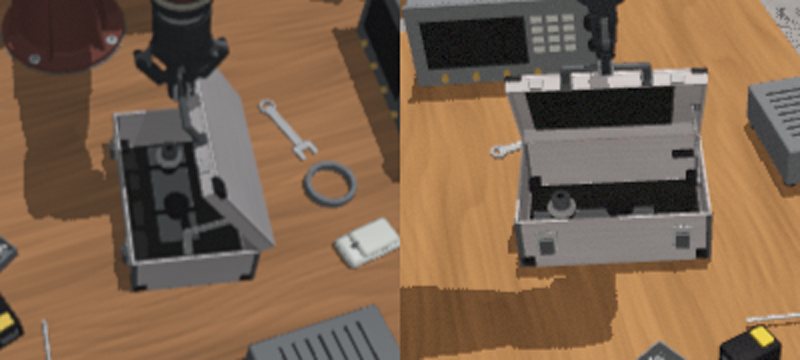

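Joint 6 has reached its 3.14 limit, because this yaw runs out of travel as joint 1 swings. I have to regrip the bar with the hand turned by half a turn. First I'll back off gently and see how the arm responds.

```bash
python3 -m pendant '[[[0,-3,-10,-5,0,0,0.1]]]'; python3 - <<'E'
from rig import manip
s=manip.state();print(s["joints"].round(3),s["qd"].round(3))
E
```

```text
t: 5.65
eef_pos: [485.1, 52.7, 297.9]
tcp_rot: [0.999, -0.03, -0.003, -0.018]
contact_force: [13.6, 23.6, -42.3]
gripper_width: 10.0
[-0.183 -0.204 -0.08   1.706  0.035  3.018] [-0.183 -0.091 -0.163 -0.056  0.015 -1.004]
```

```bash
python3 -m pendant '[[[45,0,0,3,0,0,0],[45,0,0,35,0,0,0],[45,0,0,50,0,0,0.15],[45,0,-5,0,0,0,0.187],[45,-2,-9,0,0,0,0.187]]]'; python3 -m pendant '[[[45,-2,-9,0,0,0,0.187],[45,-2,-9,0,0,0,0.187],[45,-2,-9,0,0,0,0.187],[45,-2,-9,0,0,0,0.187],[45,-2,-9,0,0,0,0.187]]]';  python3 -m pendant '[[[45,-2,-9,0,0,0,0.187],[45,-2,-9,0,0,0,0.187],[45,-2,-9,0,0,0,0.187],[45,-2,-9,0,0,0,0.187],[45,-2,-9,0,0,0,0.187]]]'
```

```text
t: 6.28
eef_pos: [484.4, 34.3, 393.2]
tcp_rot: [0.973, 0.231, -0.001, -0.012]
contact_force: [0.2, 0.0, 0.4]
gripper_width: 45.3
t: 6.9
eef_pos: [474.0, -10.9, 392.5]
tcp_rot: [0.765, 0.644, -0.008, -0.008]
contact_force: [-0.3, 0.5, 0.3]
gripper_width: 45.3
t: 7.52
eef_pos: [464.0, -55.9, 392.6]
tcp_rot: [0.392, 0.92, -0.013, -0.003]
contact_force: [-0.2, -0.4, 0.6]
gripper_width: 44.9
```

```bash
python3 -m pendant '[[[45,-2,-9,0,0,0,0.187],[45,0,-3,-25,0,0,0.187],[40,0,0,-30,0,0,0.187]]]'; python3 wr.py wr4;  python3 - <<'E'
from rig import manip
s=manip.state();print(s["joints"].round(3),s["tcp_rot"])
E
```

```text
t: 7.9
eef_pos: [462.6, -68.1, 337.4]
tcp_rot: [0.122, 0.992, -0.015, 0.001]
contact_force: [0.9, 0.7, -0.0]
gripper_width: 39.7
[462.6 -68.1 337.4] 7.9
[-0.408 -0.248 -0.052  1.762 -0.027 -0.173] [ 0.11747257  0.99297917 -0.01376684 -0.00174264]
```

View pics/wr4.png

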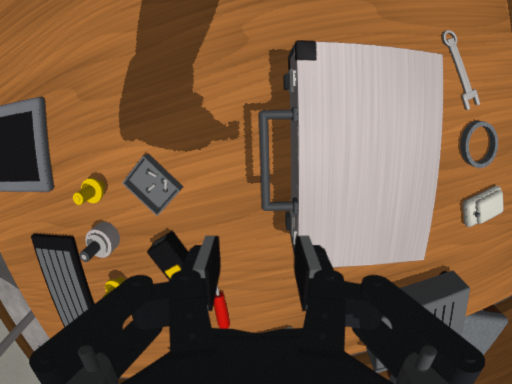

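```bash
python3 - <<'E'
from h import *
s=load("wr4")
for u,v in ((264,112),(263,160),(265,206)): print(u,v,wplane(s,u,v,107).round(1))
E
python3 -m pendant '[[[38,0,3,-45,0.027,-0.006,0.025],[36,0,0,-45,0,0,0],[34,0,0,-40,0,0,0]]]'; python3 wr.py wr5
```

```text
264 112 [399.1 -49.4 107. ]
263 160 [457.9 -65.2 107. ]
265 206 [518.6 -77.4 107. ]
t: 8.32
eef_pos: [462.7, -64.9, 206.1]
tcp_rot: [0.114, 0.993, -0.001, 0.001]
contact_force: [0.0, -0.4, -0.0]
gripper_width: 34.1
[462.7 -64.9 206.1] 8.325
```

View pics/wr5.png

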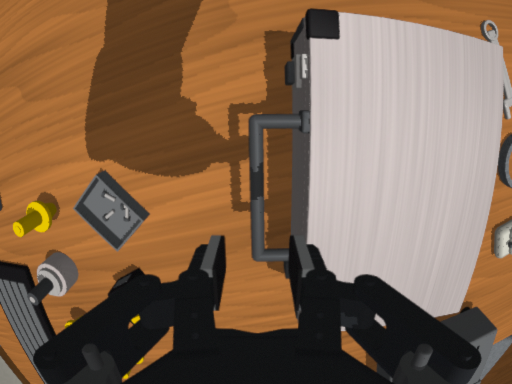

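```bash
python3 -m pendant '[[[34,0,1,-40,0,0,0],[34,0,0,-40,0,0,0],[34,0,0,-39,0,0,0],[34,0,0,0,0,0,0],[0,0,0,0,0,0,0]]]' 90; python3 -m pendant '[[[0,0,0,0,0,0,0],[0,0,0,0,0,0,0]]]'
```

```text
t: 9.0
eef_pos: [463.6, -64.0, 88.8]
tcp_rot: [0.113, 0.994, -0.0, 0.001]
contact_force: [-0.3, -0.3, 0.1]
gripper_width: 16.8
t: 9.25
eef_pos: [463.5, -65.2, 89.1]
tcp_rot: [0.113, 0.994, -0.002, 0.001]
contact_force: [-4.8, -5.5, 5.1]
gripper_width: 9.4
```

```bash
python3 -m pendant '[[[0,0.3,1,14,0,0,0],[0,0.6,3,17.5,0,0,0],[0,0.8,4,17,0,0,0],[0,1.1,5.3,17,0,0,0],[0,1.3,6.5,16.5,0,0,0]]]'; python3 -m pendant '[[[0,1.6,7.6,16,0,0,0],[0,1.8,8.7,15,0,0,0],[0,2.1,9.8,14.5,0,0,0],[0,2.3,11,14,0,0,0],[0,2.5,12,13,0,0,0]]]'
```

```text
t: 9.88
eef_pos: [467.3, -47.5, 171.4]
tcp_rot: [0.114, 0.994, -0.004, 0.002]
contact_force: [-1.1, -19.6, -0.7]
gripper_width: 9.2
t: 10.5
eef_pos: [477.3, -0.8, 246.9]
tcp_rot: [0.114, 0.993, -0.008, 0.003]
contact_force: [-11.3, -33.5, 22.5]
gripper_width: 9.1
```

```bash
python3 -m pendant '[[[0,0,0,0,0,0,0],[0,0,0,0,0,0,0]]]'
```

```text
t: 10.75
eef_pos: [477.4, -0.5, 247.2]
tcp_rot: [0.114, 0.993, -0.007, 0.004]
contact_force: [-14.5, -31.2, 26.3]
gripper_width: 8.9
```

```bash
python3 -m pendant '[[[0,0.5,6,15,0,0,0],[0,2.5,12,12.5,0,0,0],[0,2.7,12.8,12,0,0,0],[0,0,0,0,0,0,0]]]'
```

```text
t: 11.25
eef_pos: [485.2, 37.4, 282.3]
tcp_rot: [0.112, 0.994, 0.001, 0.004]
contact_force: [16.1, 2.1, -9.0]
gripper_width: 8.7
```

```bash
python3 -m pendant '[[[0,4,13.5,8.6,0,0,0],[0,3.5,14,7.7,0,0,0],[0,3,14.5,6.7,0,0,0],[0,3,15,5.7,0,0,0]]]'; python3 -m pendant '[[[0,3.2,15.2,4.7,0,0,0],[0,3.2,15.5,3.6,0,0,0],[0,0,0,0,0,0,0]]]'
```

```text
t: 11.75
eef_pos: [497.4, 92.4, 311.8]
tcp_rot: [0.113, 0.994, -0.001, 0.003]
contact_force: [7.4, -6.9, -1.2]
gripper_width: 8.5
t: 12.12
eef_pos: [503.9, 123.9, 321.4]
tcp_rot: [0.112, 0.994, -0.0, 0.004]
contact_force: [2.5, -4.6, 10.2]
gripper_width: 8.2
```

```bash
python3 -m pendant '[[[0,3.2,15.6,2.6,0,0,0],[0,2.5,11,1.2,0,0,0],[0,0,0,0,0,0,0]]]'; python3 -m pendant '[[[0,1.2,6,0.3,0,0,0],[0,0,0,0,0,0,0]]]'
```

```text
t: 12.5
eef_pos: [510.3, 150.5, 326.1]
tcp_rot: [0.113, 0.994, 0.0, 0.005]
contact_force: [5.4, -3.3, 14.0]
gripper_width: 8.6
t: 12.75
eef_pos: [511.5, 156.2, 326.6]
tcp_rot: [0.113, 0.994, 0.0, 0.005]
contact_force: [5.8, -2.3, 14.9]
gripper_width: 8.5
```

```bash
python3 -m pendant '[[[0,1,4,0,0,0,0],[0,0,0,0,0,0,0]]]'; python3 -m pendant '[[[0,1,4,0,0,0,0],[0,0,0,0,0,0,0]]]';
```

```text
t: 13.0
eef_pos: [511.9, 158.3, 326.6]
tcp_rot: [0.113, 0.994, -0.002, 0.005]
contact_force: [1.5, -12.2, 17.2]
gripper_width: 8.5
t: 13.25
eef_pos: [512.0, 158.5, 326.6]
tcp_rot: [0.115, 0.993, -0.006, 0.004]
contact_force: [-5.3, -33.5, 19.1]
gripper_width: 8.4
```

```bash
python3 wr.py wr6;  python3 - <<'E'
from rig import manip
import cv2,numpy as np,pickle
o=[]
for n in("scene","side"):
    s=manip.snapshot(n); pickle.dump(s,open(f"/tmp/{n}2.pkl","wb")); o.append(s["img"])
a=o[0][90:270,180:380];b=o[1][90:270,130:330]
cv2.imwrite("pics/two2.png",cv2.cvtColor(cv2.resize(np.hstack([a,b]),None,fx=2,fy=2,interpolation=2),4))
print(manip.state()["joints"].round(3))
E
```

```text
[512.  158.5 326.6] 13.25
[ 0.064 -0.051  0.114  1.73  -0.013  0.293]
```

View pics/two2.png

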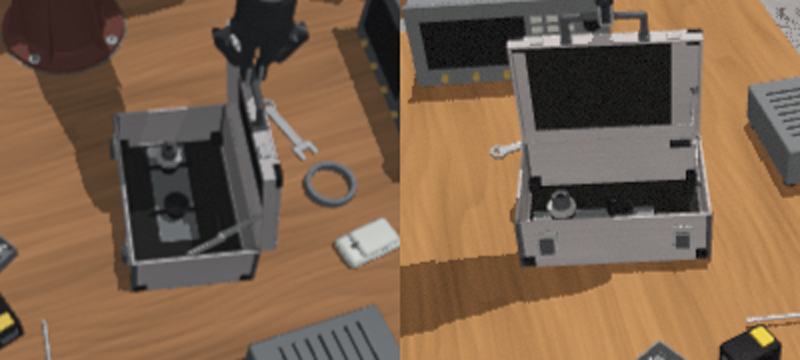

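View pics/wr6.png

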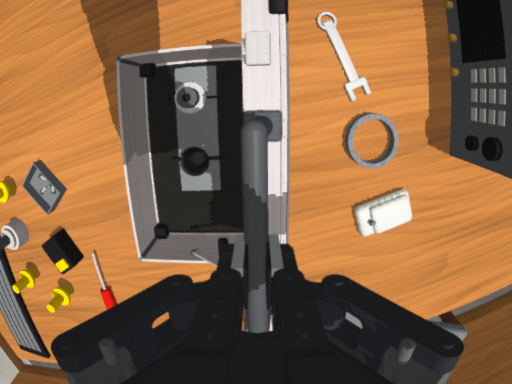

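```bash
python3 -m pendant '[[[0,0,0,0,0,0,0],[0,-1.3,-6,0,0,0,0],[0,-1,-5,0,0,0,0],[0,-1,-5,0,0,0,0],[0,0,0,0,0,0,0]]]'; python3 - <<'E'
from rig import manip
import cv2,numpy as np,pickle
s=manip.snapshot("scene"); pickle.dump(s,open("/tmp/scene3.pkl","wb"))
cv2.imwrite("pics/sc3.png",cv2.cvtColor(cv2.resize(s["img"][125:245,230:330],None,fx=6,fy=5,interpolation=2),4))
E
```

```text
t: 14.02
eef_pos: [509.9, 149.1, 326.0]
tcp_rot: [0.113, 0.994, 0.002, 0.005]
contact_force: [5.9, 4.2, 11.5]
gripper_width: 8.3
```

View pics/sc3.png

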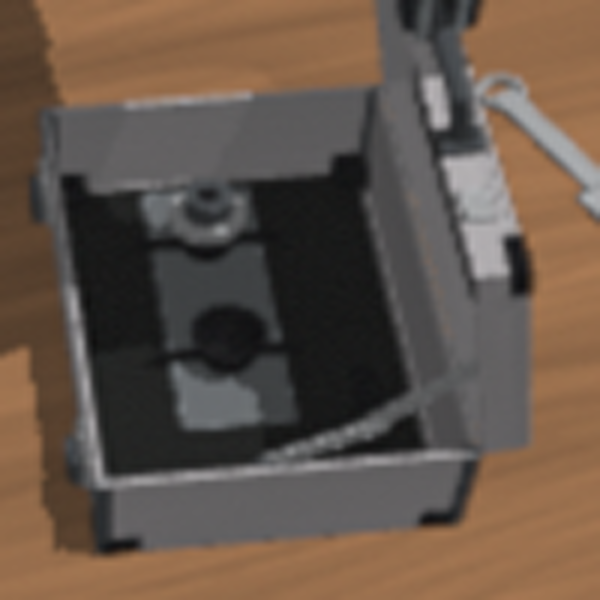

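```bash
python3 -m pendant '[[[0,-1,-5,0,0,0,0],[0,0,0,0,0,0,0]]]'; python3 -m pendant '[[[0,0,-4,0,0,0,0],[0,0,0,0,0,0,0]]]'
```

```text
t: 14.32
eef_pos: [509.4, 146.6, 325.8]
tcp_rot: [0.112, 0.994, 0.005, 0.005]
contact_force: [10.1, 18.4, 8.4]
gripper_width: 8.7
t: 14.58
eef_pos: [509.0, 144.8, 325.7]
tcp_rot: [0.111, 0.994, 0.007, 0.005]
contact_force: [8.3, 30.8, 7.8]
gripper_width: 8.3
```

```bash
python3 -m pendant '[[[0,0,6,0,0,0,0],[45,0,0,0,0,0,0],[45,0,0,4,0,0,0],[45,0,0,40,0,0,0],[45,0,-10,40,0,0,0]]]'; python3 -m pendant '[[[60,3,-55,0,0,0,0],[60,4,-58,0,0,0,0],[60,4,-58,0,0,0,0],[60,4,-58,0,0,0,0],[60,4,-58,-20,0,0,0]]]' 60;python3 -m pendant '[[[60,4,-55,-25,0,0,0],[60,4,-55,-25,0,0,0],[60,4,-50,-35,0,0,0],[60,4,-50,-35,0,0,0],[60,4,-45,-35,0,0,0]]]'; python3 wr.py wr7
```

```text
t: 15.2
eef_pos: [506.1, 135.6, 406.5]
tcp_rot: [0.112, 0.994, 0.0, -0.0]
contact_force: [-0.1, 0.2, 0.3]
gripper_width: 45.4
t: 15.82
eef_pos: [525.6, -153.7, 386.8]
tcp_rot: [0.113, 0.994, -0.001, 0.001]
contact_force: [1.2, 0.6, -0.8]
gripper_width: 60.3
t: 16.45
eef_pos: [545.2, -408.5, 229.5]
tcp_rot: [0.113, 0.994, -0.0, -0.0]
contact_force: [-0.4, 0.3, 0.5]
gripper_width: 59.8
[ 545.2 -408.5  229.5] 16.45
```

View pics/wr7.png

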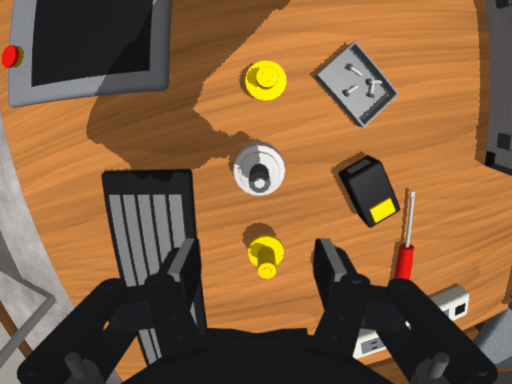

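```bash
python3 - <<'E'
from h import *
s=load("wr7"); im=cv2.cvtColor(s["img"],cv2.COLOR_RGB2BGR)
cv2.imwrite("pics/wr7c.png",cv2.resize(im[130:220,210:310],None,fx=6,fy=6,interpolation=2))
hsv=cv2.cvtColor(im,cv2.COLOR_BGR2HSV)
print(wplane(s,260,182,92).round(1),wplane(s,260,169,40).round(1),s["hand_eye"][:3,3])
from rig import manip
t=manip.snapshot("scene");pickle.dump(t,open("/tmp/scene4.pkl","wb"))
cv2.imwrite("pics/sc4.png",cv2.cvtColor(cv2.resize(t["img"][110:250,220:340],None,fx=5,fy=4,interpolation=2),4))
E
```

```text
[ 544.1 -404.7   92. ] [ 542.6 -403.8   40. ] [  74.95788958    0.42288921 -142.1093844 ]
```

View pics/wr7c.png

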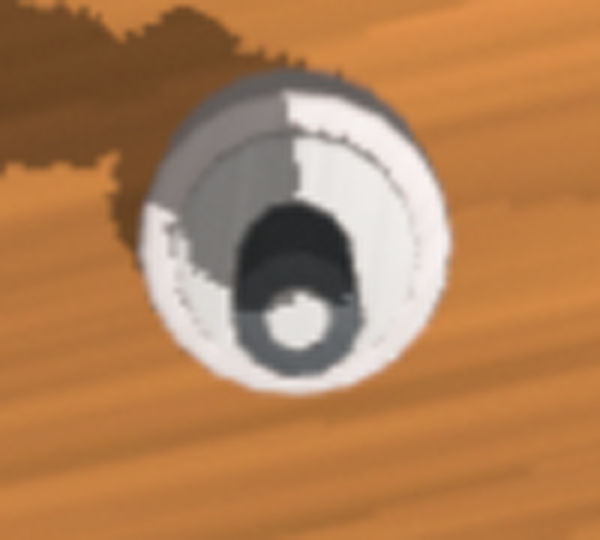

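View pics/sc4.png

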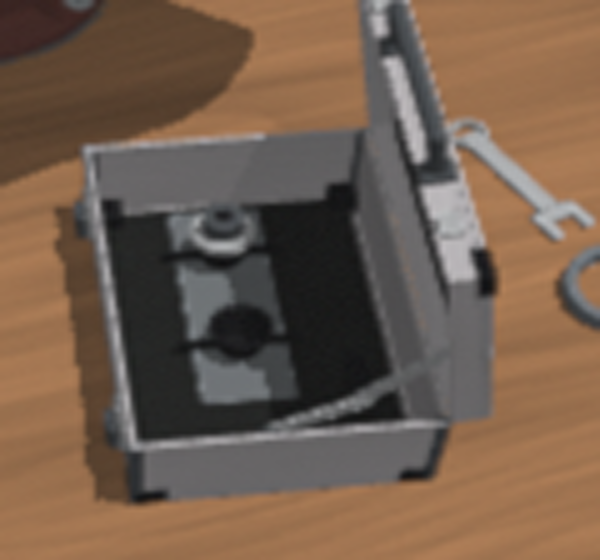

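```bash
python3 -m pendant '[[[55,0,4,-45,0,0,0],[50,0,0,-50,0,0,0],[50,0,0,-50,0,0,0],[50,0,0,-31,0,0,0],[50,0,0,0,0,0,0]]]'; python3 wr.py wr8; python3 -m pendant '[[[10,0,0,0,0,0,0],[10,0,0,0,0,0,0],[10,0,0,0,0,0,0]]]' 60; python3 wr.py wr9
```

```text
t: 17.18
eef_pos: [544.5, -400.9, 52.0]
tcp_rot: [0.112, 0.994, 0.002, -0.002]
contact_force: [0.1, 0.0, 1.2]
gripper_width: 50.1
[ 544.5 -400.9   52. ] 17.175
t: 17.6
eef_pos: [546.8, -403.6, 56.6]
tcp_rot: [0.112, 0.994, -0.001, 0.001]
contact_force: [-1.1, -0.1, 5.8]
gripper_width: 20.4
[ 546.8 -403.6   56.6] 17.6
```

View pics/wr9.png

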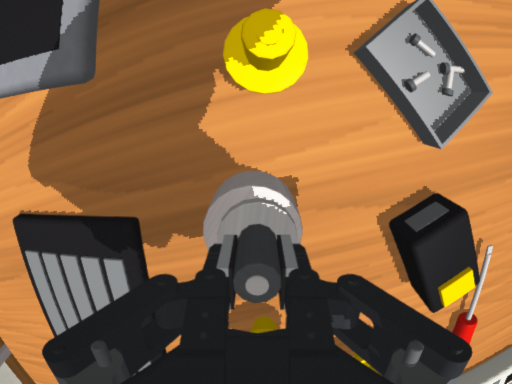

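```bash
python3 - <<'E'
from h import *
s=load("wr9"); print(s["st"]["eef_pos"]); 
for p in ((257,286),(257,275),(257,297)): print(wplane(s,*p,92).round(1))
s=load("wr6"); print(s["st"]["eef_pos"])
for p in ((195,158),(195,152),(190,97)): print([wplane(s,*p,h).round(1) for h in (40,48)])
im=cv2.cvtColor(s["img"],cv2.COLOR_RGB2BGR)
cv2.imwrite("pics/wr6c.png",cv2.resize(im[40:270,110:260],None,fx=2.6,fy=2.6,interpolation=2))
for n in ("scene4","scene3"):
  s=load(n); c=cloud(s)
E
python3 -m pendant '[[[10,0,0,6,0,0,0],[10,0,0,25,0,0,0],[10,0,0,50,0,0,0],[10,0,0,60,0,0,0]]]' 60; python3 wr.py wr10
```

```text
[ 546.77108172 -403.62043569   56.63447369]
[ 545.7 -402.8   92. ]
[ 540.2 -401.6   92. ]
[ 551.6 -404.2   92. ]
[511.97270488 158.53672933 326.62282818]
[array([493.3,  65.8,  40. ]), array([492.3,  67.9,  48. ])]
[array([484.6,  68.2,  40. ]), array([483.7,  70.3,  48. ])]
[array([404.2,  82.1,  40. ]), array([404.8,  83.9,  48. ])]
t: 18.15
eef_pos: [545.1, -401.6, 195.6]
tcp_rot: [0.112, 0.994, 0.001, -0.001]
contact_force: [0.3, -0.8, -1.1]
gripper_width: 20.9
[ 545.1 -401.6  195.6] 18.15
```

View pics/wr10.png

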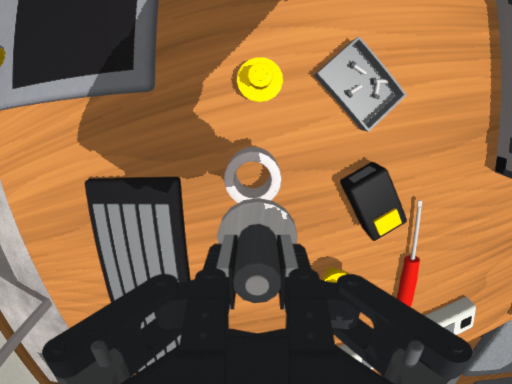

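View pics/wr6c.png

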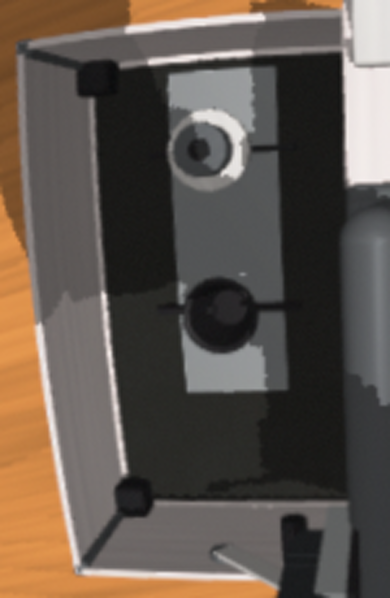

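```bash
python3 -m pendant '[[[10,-5,50,0,0,0,0],[10,-5,52,0,0,0,0],[10,-5,52,0,0,0,0],[10,-6,52,0,0,0,0],[10,-6,52,0,0,0,0]]]';python3 -m pendant '[[[10,-6,52,0,0,0,0],[10,-6,52,0,0,0,0],[10,-6,52,0,0,0,0],[10,-3,52,0,0,0,0],[10,0,0,0,0,0,0]]]';  python3 wr.py wr11
```

```text
t: 18.82
eef_pos: [518.3, -142.7, 195.2]
tcp_rot: [0.112, 0.994, 0.0, 0.0]
contact_force: [0.7, 0.9, -2.1]
gripper_width: 20.4
t: 19.45
eef_pos: [497.1, 66.9, 195.3]
tcp_rot: [0.11, 0.994, 0.001, 0.0]
contact_force: [0.9, -0.8, -1.8]
gripper_width: 20.5
[497.1  66.9 195.3] 19.45
```

View pics/wr11.png

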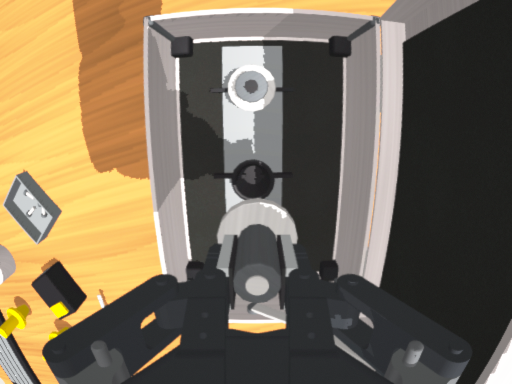

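```bash
python3 - <<'E'
from h import *
a=load("wr10");b=load("wr11")
A=cv2.cvtColor(a["img"][135:215,205:305],4);B=cv2.cvtColor(b["img"][135:215,205:305],4)
cv2.imwrite("pics/cmp.png",np.vstack([cv2.resize(A,None,fx=3.7*2*.9,fy=3.7,interpolation=2) if 0 else cv2.resize(A,None,fx=3.7,fy=3.7,interpolation=2),cv2.resize(B,None,fx=3.7,fy=3.7,interpolation=2)]))
E
```

```text
(no output)
```

View pics/cmp.png

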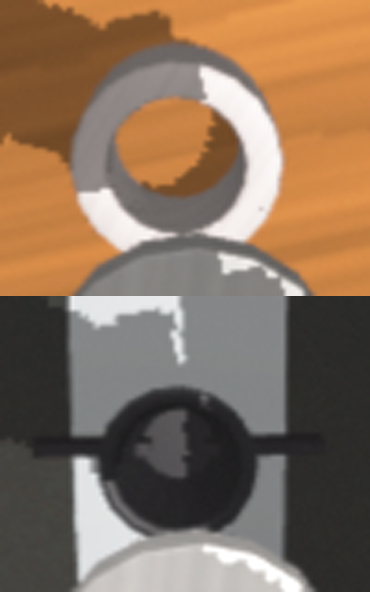

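```bash
python3 - <<'E'
from h import *
a=load("wr10");b=load("wr11")
print(a["st"]["eef_pos"],a["st"]["qd"].round(3)); print(b["st"]["eef_pos"],b["st"]["qd"].round(3))
f=lambda c,r:(205+c/3.7-.5+.135,135+r/3.7-.5+.135)
print(wplane(a,*f(177.3,162),40)); print(wplane(b,*f(178.5,167),40))
from rig import manip
print(manip.state()["eef_pos"])
E
```

```text
[ 545.08757608 -401.5900213   195.60411501] [-0.001 -0.025  0.881  0.872  0.001 -0.001]
[497.1307057   66.88688816 195.3321642 ] [-0.066  0.01   0.005 -0.011 -0.023 -0.047]
[ 543.02377152 -404.96466951   40.        ]
[496.80857845  63.39512773  40.        ]
[497.49999918  65.20489244 195.25315459]
```

```bash
python3 -m pendant '[[[10,0.5,0,0,0,0,0],[10,0,0,0,0,0,0]]]'; python3 wr.py wr12; python3 - <<'E'
from h import *
b=load("wr12");B=cv2.cvtColor(b["img"][135:215,205:305],4)
cv2.imwrite("pics/cmp2.png",cv2.resize(B,None,fx=6,fy=6,interpolation=2)); print(b["st"]["qd"].round(3),b["st"]["eef_pos"])
E
```

```text
t: 19.75
eef_pos: [498.3, 62.7, 194.7]
tcp_rot: [0.113, 0.994, 0.0, -0.0]
contact_force: [-0.4, -0.4, -2.1]
gripper_width: 20.7
[498.3  62.7 194.7] 19.75
[-0.001  0.001 -0.001  0.002  0.     0.003] [498.34963997  62.70940589 194.699499  ]
```

View pics/cmp2.png

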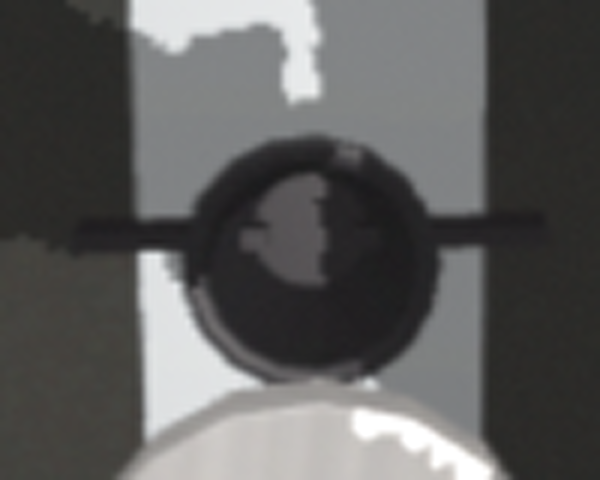

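```bash
python3 - <<'E'
from h import *
b=load("wr12"); print(wplane(b,256.7,178.2,40))
print(wplane(b,205+185/6-.4,178.2,40),wplane(b,205+440/6-.4,178.2,40))
s=load("scene4"); im=s["img"][160:235,240:310]
cv2.imwrite("pics/sc4c.png",cv2.cvtColor(cv2.resize(im,None,fx=8,fy=8,interpolation=2),4))
E
```

```text
[497.00803936  63.35051702  40.        ]
[492.05006778  42.02087917  40.        ] [501.90098792  84.65984339  40.        ]
```

View pics/sc4c.png

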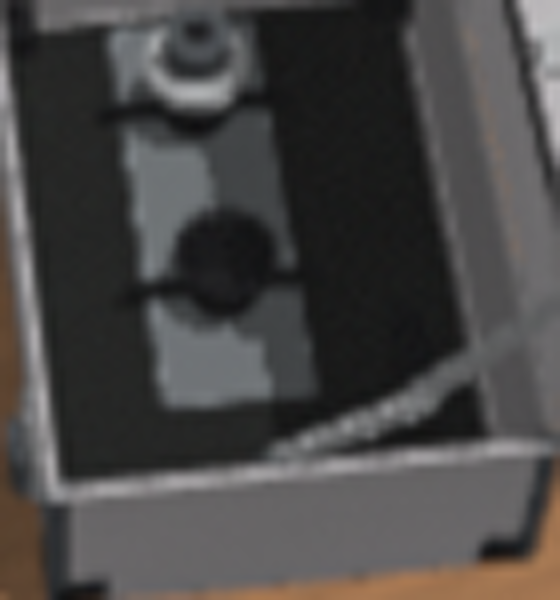

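```bash
python3 - <<'E'
from h import *
s=load("scene4"); print(onplane(s,267.4,191.7,40), onplane(load("scene0"),132,243,45))
E
python3 -m pendant '[[[10,1.5,1,-40,0,0,0],[10,0,0,-40,0,0,0],[10,0,0,-20,0,0,0],[10,0,0,0,0,0,0]]]'
```

```text
[500.59807319  59.11166992  40.        ] [ 547.22934363 -404.81876489   45.        ]
t: 20.3
eef_pos: [498.4, 64.2, 93.0]
tcp_rot: [0.113, 0.994, 0.0, -0.002]
contact_force: [-1.5, 0.0, -1.8]
gripper_width: 20.8
```

```bash
python3 -m pendant '[[[10,1.5,0,-8,0,0,0],[10,0,0,-6,0,0,0],[10,0,0,-4,0,0,0],[10,0,0,0,0,0,0]]]'
```

```text
t: 20.8
eef_pos: [501.0, 64.7, 76.5]
tcp_rot: [0.112, 0.994, 0.0, -0.0]
contact_force: [0.5, 0.1, -2.4]
gripper_width: 20.7
```

```bash
python3 -m pendant '[[[10,0,0,-5,0,0,0],[10,0,0,-4,0,0,0],[10,0,0,-3,0,0,0],[10,0,0,0,0,0,0]]]'; python3 -m pendant '[[[10,0,0,-3,0,0,0],[10,0,0,-3,0,0,0],[10,0,0,0,0,0,0]]]'
```

```text
t: 21.3
eef_pos: [500.9, 64.7, 64.3]
tcp_rot: [0.112, 0.994, 0.0, -0.0]
contact_force: [-0.5, -0.7, -2.7]
gripper_width: 20.5
t: 21.68
eef_pos: [500.9, 64.0, 58.5]
tcp_rot: [0.112, 0.994, -0.001, -0.0]
contact_force: [-2.2, -4.4, -0.7]
gripper_width: 20.6
```

```bash
python3 -m pendant '[[[10,0,-0.7,-2,0,0,0],[10,0,0,-1.5,0,0,0],[10,0,0,0,0,0,0]]]'
```

```text
t: 22.05
eef_pos: [501.0, 63.4, 56.6]
tcp_rot: [0.112, 0.994, -0.001, -0.0]
contact_force: [-9.2, -3.9, 15.1]
gripper_width: 20.2
```

```bash
python3 -m pendant '[[[40,0,0,0.5,0,0,0],[40,0,0,0,0,0,0],[40,0,0,30,0,0,0],[40,0,0,50,0,0,0],[40,0,0,50,0,0,0]]]'; python3 -m pendant '[[[40,0,0,0,0,0,0]]]'; python3 wr.py wr13;  python3 - <<'E'
from rig import manip
import cv2,numpy as np,pickle
o=[]
for n in("scene","side"):
    s=manip.snapshot(n); pickle.dump(s,open(f"/tmp/{n}5.pkl","wb")); o.append(s["img"])
a=o[0][90:270,180:380];b=o[1][90:270,130:330]
cv2.imwrite("pics/two5.png",cv2.cvtColor(cv2.resize(np.hstack([a,b]),None,fx=2,fy=2,interpolation=2),4))
E
```

```text
t: 22.68
eef_pos: [501.0, 64.1, 186.8]
tcp_rot: [0.112, 0.994, 0.0, -0.0]
contact_force: [0.2, -0.3, -0.2]
gripper_width: 39.8
t: 22.8
eef_pos: [503.5, 63.8, 189.9]
tcp_rot: [0.112, 0.994, 0.0, 0.003]
contact_force: [0.1, 0.1, -0.6]
gripper_width: 40.1
[503.5  63.8 189.9] 22.8
```

View pics/wr13.png

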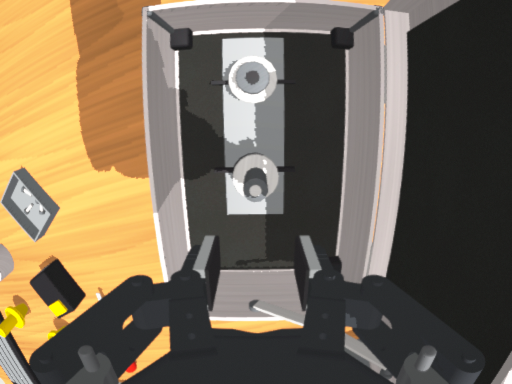

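View pics/two5.png

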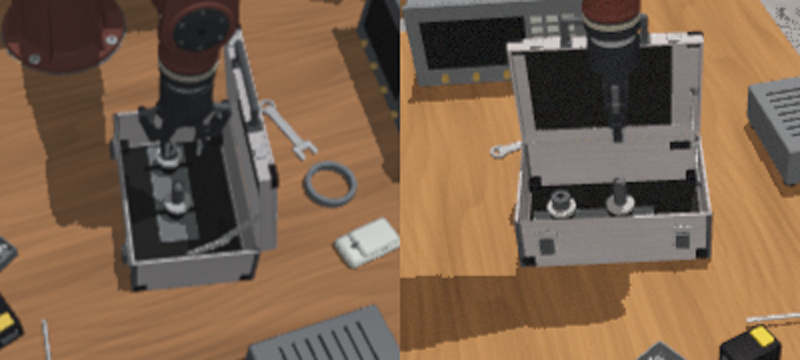

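```bash
python3 - <<'E'
from h import *
s=load("side5"); d=load("scene5")
H=np.array([514,171.5,95.]); ex=np.array([.206,.9785,0]);ey=np.array([-.9785,.206,0])
for yk in (-100,-110,-120):
  for a in (148,):
    k=H+ex*(-110-65*np.cos(np.deg2rad(a)))+ey*yk+np.array([0,0,-12+65*np.sin(np.deg2rad(a))])
    print(yk,a,k.round(1),proj(s,k).round(1),proj(d,k).round(1))
im=s["img"][140:210,225:315]; cv2.imwrite("pics/kn.png",cv2.cvtColor(cv2.resize(im,None,fx=8,fy=8,interpolation=2),4))
E
```

```text
-100 148 [600.5  97.2 117.4] [[266.4 162.4]] [[290.8 200.5]]
-110 148 [610.3  95.1 117.4] [[269.5 162.3]] [[291.3 203.3]]
-120 148 [620.1  93.1 117.4] [[272.5 162.1]] [[291.9 206. ]]
```

View pics/kn.png

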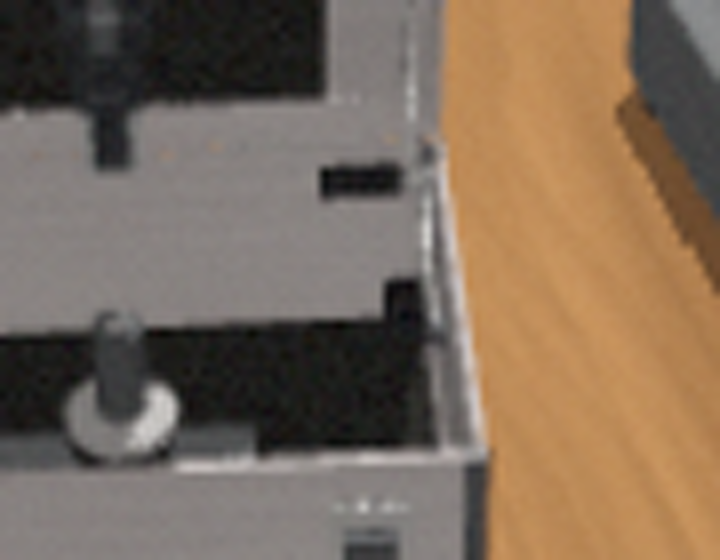

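The adapter stands upright with its flange flat on the cup, and the side view shows the black knob at about (270,162.6), where the geometry puts it. I'll tilt the tool 40° towards the front and approach the knob.

```bash
python3 -m pendant '[[[36,24,-3,0,0.171,-0.036,0],[36,24,-3,0,0.171,-0.036,0],[34,24,-3,0,0.171,-0.036,0],[34,24,-4,0,0.171,-0.036,0],[34,2,0,0,0,0,0]]]' 40; python3 -m pendant '[[[34,0,0,0,0,0,0]]]'; python3 wr.py wr14;  python3 - <<'E'
from rig import manip
from h import *
s=manip.state(); r=R.from_quat(s["tcp_rot"]).as_matrix(); print(r.round(3)); print(s["joints"].round(2))
o=[]
for n in("scene","side"):
    s=manip.snapshot(n); pickle.dump(s,open(f"/tmp/{n}6.pkl","wb")); o.append(s["img"])
a=o[0][90:270,180:380];b=o[1][90:270,130:330]
cv2.imwrite("pics/two6.png",cv2.cvtColor(cv2.resize(np.hstack([a,b]),None,fx=2,fy=2,interpolation=2),4))
E
```

```text
t: 23.58
eef_pos: [598.1, 49.4, 180.5]
tcp_rot: [0.108, 0.933, 0.343, 0.029]
contact_force: [0.1, 0.2, -0.5]
gripper_width: 33.7
t: 23.7
eef_pos: [598.5, 51.3, 184.6]
tcp_rot: [0.106, 0.934, 0.341, 0.031]
contact_force: [-0.7, 0.7, 0.2]
gripper_width: 34.0
[598.5  51.3 184.6] 23.7
[[-0.976  0.174  0.131]
 [ 0.218  0.746  0.629]
 [ 0.012  0.643 -0.766]]
[-0.47  0.13 -0.09  1.56  0.67 -0.32]
```

View pics/wr14.png

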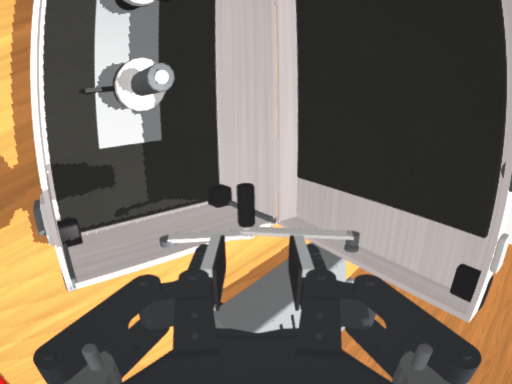

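View pics/two6.png

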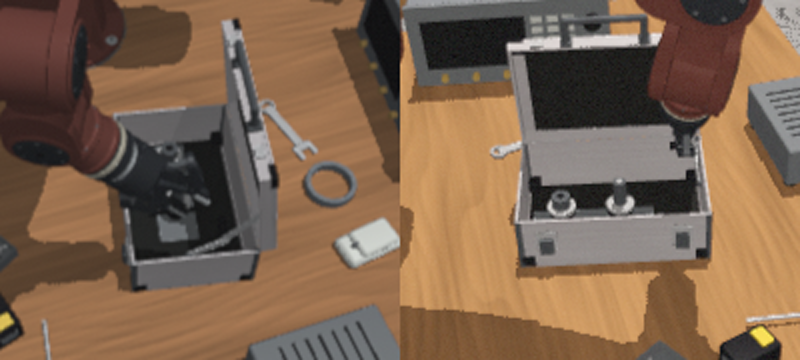

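```bash
python3 - <<'E'
from h import *
w=load("wr14"); s=load("side5")
im=cv2.cvtColor(w["img"][170:245,215:285],4); cv2.imwrite("pics/w14c.png",cv2.resize(im,None,fx=7,fy=7,interpolation=2))
o1,d1=wray(w,246,205.5); o2,d2=ray(s,269.7,162.2)
A=np.stack([d1,-d2],1); t=np.linalg.lstsq(A,o2-o1,rcond=None)[0]
p,q=o1+d1*t[0],o2+d2*t[1]; print(p.round(1),q.round(1))
Rt=R.from_quat(w["st"]["tcp_rot"]).as_matrix()
for P in (p,q,(p+q)/2): print("tool",(Rt.T@(P-w["st"]["eef_pos"])).round(1))
E
```

```text
[610.7  95.8 116.3] [611.3  96.  116.8]
tool [-3.1 -8.7 82. ]
tool [-3.7 -8.  81.8]
tool [-3.4 -8.3 81.9]
```

View pics/w14c.png

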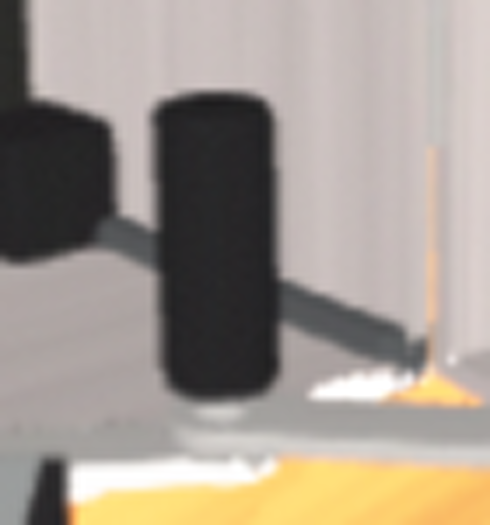

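```bash
python3 -m pendant '[[[34,0,-6,-5,0,0,0],[34,3,16,-19,0,0,0],[34,3,16,-19,0,0,0],[34,3,12,-15,0,0,0],[34,0,0,0,0,0,0]]]'; python3 wr.py wr15; python3 - <<'E'
from h import *
w=load("wr15"); Rt=R.from_quat(w["st"]["tcp_rot"]).as_matrix()
print((Rt.T@(np.array([611,96,116.6])-w["st"]["eef_pos"])).round(1), w["st"]["qd"].round(2))
E
```

```text
t: 24.48
eef_pos: [607.3, 90.0, 126.8]
tcp_rot: [0.105, 0.934, 0.341, 0.031]
contact_force: [-0.5, -0.5, -0.2]
gripper_width: 34.1
[607.3  90.  126.8] 24.475
[-2.5 -1.4 12.1] [-0.02 -0.01  0.03  0.03 -0.   -0.01]
```

View pics/wr15.png

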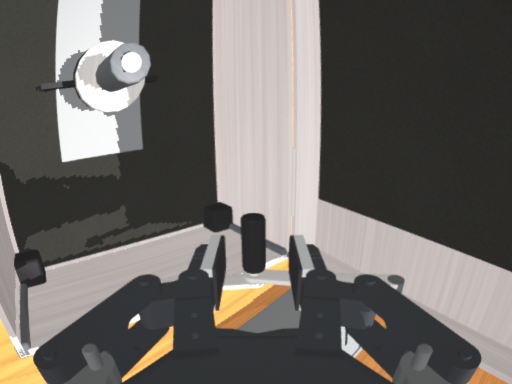

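```bash
python3 -m pendant '[[[34,2,9,-12,0,0,0],[34,2,9,-12,0,0,0],[34,0,0,0,0,0,0],[0,0,0,0,0,0,0],[0,0,0,0,0,0,0]]]' 50; python3 -m pendant '[[[0,0,0,0,0,0,0]]]'; python3 wr.py wr16
```

```text
t: 25.15
eef_pos: [612.1, 106.4, 103.5]
tcp_rot: [0.105, 0.934, 0.341, 0.032]
contact_force: [-2.7, -2.9, -1.8]
gripper_width: 12.2
t: 25.28
eef_pos: [612.1, 106.4, 103.5]
tcp_rot: [0.106, 0.934, 0.341, 0.032]
contact_force: [-2.8, -3.8, -1.7]
gripper_width: 12.4
[612.1 106.4 103.5] 25.275
```

View pics/wr16.png

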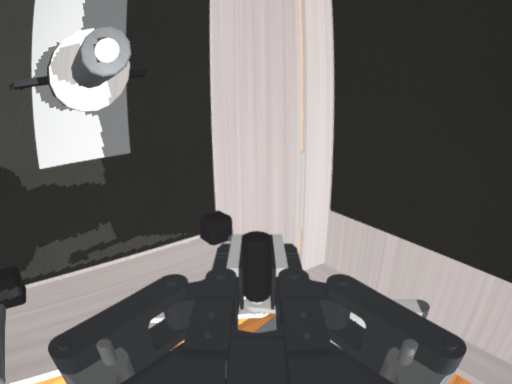

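```bash
python3 -m pendant '[[[0,-1.1,-5.2,7.4,0,0,0],[0,-1.3,-6.2,6.5,0,0,0],[0,-1.5,-7,5.6,0,0,0],[0,0,0,0,0,0,0]]]'
```

```text
t: 25.82
eef_pos: [608.1, 88.0, 123.5]
tcp_rot: [0.106, 0.933, 0.341, 0.032]
contact_force: [-3.6, -2.2, -5.4]
gripper_width: 12.0
```

```bash
python3 -m pendant '[[[0,-1.6,-7.6,4.5,0,0,0],[0,-1.7,-8.2,3.4,0,0,0],[0,-1.8,-8.6,2.2,0,0,0],[0,0,0,0,0,0,0]]]'; python3 -m pendant '[[[0,-1.5,-6.5,0.8,0,0,0],[0,0,0,0,0,0,0]]]';  python3 - <<'E'
from rig import manip
from h import *
o=[]
for n in("scene","side"):
    s=manip.snapshot(n); pickle.dump(s,open(f"/tmp/{n}7.pkl","wb")); o.append(s["img"])
a=o[0][90:270,180:380];b=o[1][90:270,130:330]
cv2.imwrite("pics/two7.png",cv2.cvtColor(cv2.resize(np.hstack([a,b]),None,fx=2,fy=2,interpolation=2),4))
E
```

```text
t: 26.32
eef_pos: [603.0, 64.0, 134.3]
tcp_rot: [0.106, 0.933, 0.342, 0.032]
contact_force: [-6.4, 2.7, 1.6]
gripper_width: 12.2
t: 26.58
eef_pos: [601.8, 57.6, 135.6]
tcp_rot: [0.105, 0.933, 0.342, 0.033]
contact_force: [-7.4, -0.5, 5.9]
gripper_width: 12.1
```

View pics/two7.png

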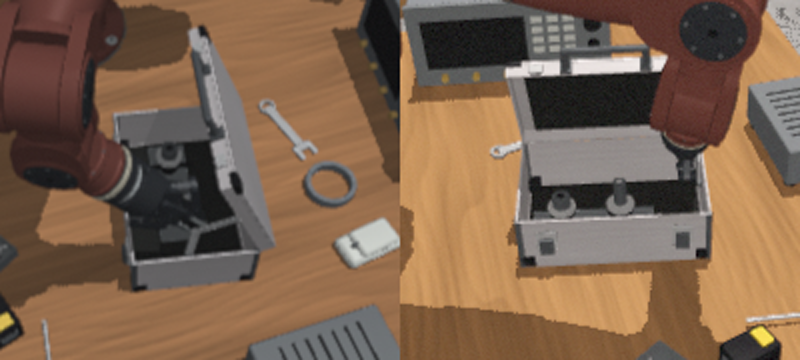

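```bash
python3 -m pendant '[[[50,0,0,0,0,0,0],[60,-7,-34,41,0,0,0],[60,-8,-38,46,0,0,0],[60,-11,-52,28,0,0,0],[60,-12,-60,0,0,0,0]]]'; python3 -m pendant '[[[60,-12,-60,0,0,0,0],[60,-12,-60,0,0,0,0],[60,-10,-50,0,0,0,0],[60,0,0,0,0,0,0],[60,0,0,0,0,0,0]]]';  python3 - <<'E'
from rig import manip
from h import *
o=[]
for n in("scene","side"):
    s=manip.snapshot(n); pickle.dump(s,open(f"/tmp/{n}8.pkl","wb")); o.append(s["img"])
a=o[0][90:270,180:380];b=o[1][90:270,130:330]
cv2.imwrite("pics/two8.png",cv2.cvtColor(cv2.resize(np.hstack([a,b]),None,fx=2,fy=2,interpolation=2),4))
E
```

```text
t: 27.3
eef_pos: [564.4, -128.2, 252.5]
tcp_rot: [0.104, 0.934, 0.34, 0.035]
contact_force: [1.5, 0.3, -0.5]
gripper_width: 60.1
t: 27.92
eef_pos: [530.0, -296.3, 249.3]
tcp_rot: [0.106, 0.933, 0.341, 0.033]
contact_force: [0.8, 0.5, 0.0]
gripper_width: 59.9
```

View pics/two8.png

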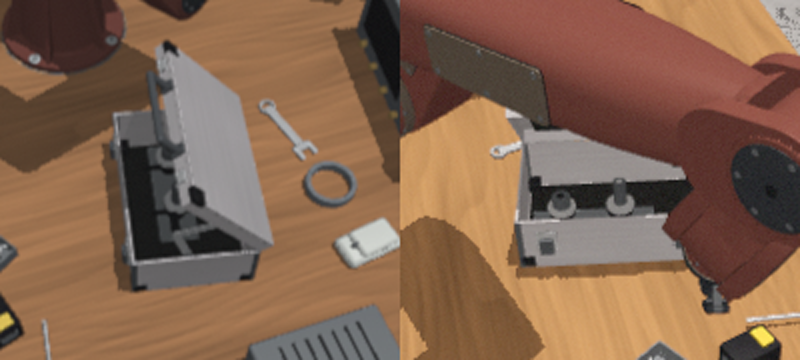

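Lid sinking by itself, arm clear. Waiting for it to shut.

```bash
for i in 1 2 3 4 5 6; do python3 -m pendant '[[[60,0,0,0,0,0,0],[60,0,0,0,0,0,0],[60,0,0,0,0,0,0],[60,0,0,0,0,0,0],[60,0,0,0,0,0,0]]]' | head -1; done;  python3 - <<'E'
from rig import manip
from h import *
st=manip.state();print(st["contact_force"].round(2),st["qd"].round(3))
o=[]
for n in("scene","side"):
    s=manip.snapshot(n); pickle.dump(s,open(f"/tmp/{n}9.pkl","wb")); o.append(s["img"])
cv2.imwrite("pics/two9.png",cv2.cvtColor(cv2.resize(np.hstack(o),(800,300),interpolation=3),4))
a=np.deg2rad(78.1); ex=np.array([np.cos(a),np.sin(a)]); ey=np.array([-ex[1],ex[0]])
for m in ("scene0","scene9"):
    s=load(m); c=cloud(s); q=c[...,:2]-np.array([492,73]); u=q@ex;v=q@ey
    for t in (-75,75): 
        k=(abs(u-t)<12)&(abs(v)<130)&(c[...,2]>60); print(m,t,np.median(c[k][:,2]).round(2))
    k=(u<-118)&(u>-175)&(abs(v)<64)&(c[...,2]>85)&(c[...,2]<130); print("bar",k.sum(),np.median(c[k],0))
for n in ("scene","side"):
  A=load(n+"0")["img"].astype(int);B=load(n+"9")["img"].astype(int); print(n,(abs(A-B).max(2)>60).sum())
E
```

```text
t: 28.65
t: 29.28
t: 29.9
t: 30.52
t: 31.15
t: 31.78
[-0.13 -0.13  0.08] [ 0.002 -0.002  0.001  0.001 -0.001  0.002]
scene0 -75 120.38
scene0 75 120.38
bar 160 [468.10835149 -64.23697767 111.35816693]
scene9 -75 470.93
scene9 75 120.32
bar 160 [468.60563483 -64.51792043 111.14459616]
scene 12090
side 44068
```

View pics/two9.png

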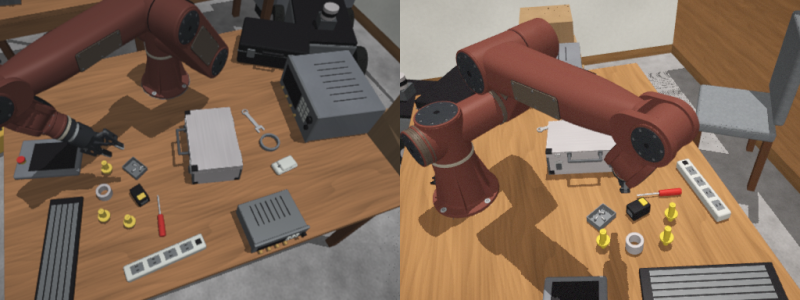

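```bash
python3 - <<'E'
from rig import manip
from h import *
a=np.deg2rad(78.1); ex=np.array([np.cos(a),np.sin(a)]); ey=np.array([-ex[1],ex[0]])
for m in ("scene0","scene9"):
    s=load(m); c=cloud(s); q=c[...,:2]-np.array([492,73]); u=q@ex;v=q@ey
    for t in (-75,75):
        k=(abs(u-t)<12)&(abs(v)<130)&(c[...,2]>60)&(c[...,2]<200); print(m,t,k.sum(),np.median(c[k][:,2]).round(2))
manip.finish_job()
E
```

```text
scene0 -75 496 120.38
scene0 75 481 120.38
scene9 -75 494 120.49
scene9 75 487 120.32
the job is handed in; nothing more can be done
```

I finished the job and handed it in at about 32 s on the clock. It reports no verdict, so what follows rests on my own checks.

**What I did**
- **Opening the lid:** My first grip on the bar ran joint 6 to its 3.14 rad limit (it read 3.141) with the lid about two thirds up. I let go and the lid sank shut by itself. I turned the hand half a turn, gripped the bar again and raised the lid to its stop. Pulling it back down met about 31 N, so the stay was locked.
- **Moving the adapter:** I carried the long-stemmed adapter from the ring stand and lowered it into the empty cup. It reached the same TCP height it was gripped at, 56.6 mm, with 15 N pushing back. The picture showed it upright with its flange flat on the rim.
- **Closing the lid:** I pinched the knob with the tool tilted 40°, broke the knee upwards and folded it to about 94°. Then I let go and backed out in front, and the lid sank shut.

**Last checks before hand-in**
- **Lid:** Its height at front and back was within about 0.1 mm of the first picture, and the bar was within 0.3 mm in height.
- **Arm:** It was still and clear of everything, with about 0.2 N on the wrist.
- **Bench:** By eye, the bystanders and the ring stand looked to be in their places. I did not measure them again.
- **Not checked:** With the lid shut, I could not see the folded stay, the long adapter or the short one.
- **Disagreement:** One first reading of the lid's front height came out as 471 mm, because the arm was in the way. With the arm's points left out it read 120.5 mm, which agrees with the start.

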